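# Slide the culture dish under the stand's camera

## Robot

A 6-joint arm with a two-finger parallel gripper is mounted at the origin on a cart in front of the work surface, level with it; the furniture and walls round the work are solid. World frame = base frame: x ahead of the robot, y to its left, z up, the work surface at z = 0. Lengths are in m, angles in rad, forces in N, time in s.
With the tool pointing down it reaches from about 0.35 to 0.775 m from the base axis. Payload 5.5 kg.
Tool frame: the origin (TCP) lies on the mounting face of the last link; the fingertips stand 173 mm ahead of it and the grasp point (between the pads) lies 155 mm ahead of it; z points along the fingers, y is the direction in which the jaws open and shut (so a half turn about z gives the same grasp; the last joint's range is limited). The gripper opens to 85 mm and grips with 20 to 120 N. Pads are 22 mm wide; open, the fingers measure 114 mm over their backs; the gripper's body (76 mm by 85 mm) begins 54 mm behind the grasp point. The pads swing forward as they close: fully open they stand 13 mm farther back than shut.
Start: joints at [1, 0.313, 0.046, 1.304, 0, 1.431], TCP at [0.24, 0.522, 0.405] pointing down, gripper open.
Joint ranges: [-2.76, 2.76], [-0.86, 1.69], [-1.03, 1.26], [-2.2, 2.34], [-1.47, 1.5], [-3.14, 3.14]. Speed limits (rad/s): [2.57, 2.57, 3.14, 3.14, 3.14, 3.14].

## Interface

Orientations are given as [roll, pitch, yaw] about the fixed x, y, z axes, in that order (R = Rz(yaw) Ry(pitch) Rx(roll)).
In Python, from plant import get_obs, read_camera, hand_in, spot_in gives the robot as it stands. The module is installed in compiled form; this text tells all that it offers.
- The arm moves only by the tool move_arm, never from a script. Its argument "rows" is text: rows parted by semicolons, each of 7 numbers parted by spaces: the shift along the tool's x, y, z in units of 30 mm (1.0 is 30 mm), then the turn, a rotation vector about the tool's x, y, z in units of 8 degrees (1.0 is 8 degrees), then the finger opening in mm, from 0 to 85.4. A call has 1 to 20 rows; each row is the pose to reach, as a shift and turn from the pose commanded when the call began, along the tool's axes at that moment; what a row does not reach only later rows make up. A row lasts 1/8 s, in which the tool goes at most 62.5 mm and 10.7 degrees, less where a joint would pass 70% of its speed; a pose out of reach is approached as far as the arm can. A call with a gripper value outside its range is refused whole. The fingers move at their own pace and stop on an object; "force" is the grip in N (left out, the last holds). Time passes only in rows, so rows that repeat a pose let the fingers close. It gives the time, the measured TCP pose, the force and the opening at its end, in the units of the state.
- get_obs(): the state, without advancing time (a new reading comes with each control period).
- read_camera(name): name is "scene" or "side" or "wrist"; returns a dict with "color" (420x560x3 uint8, red, green, blue), "z_map" (420x560 float32, m along the optical axis (not along the pixel's ray), 0 where there is no reading), "fx", "fy", "cx", "cy" (pixels), "R" (3x3) and "t" (3): a world point X has camera coordinates R X + t; the wrist camera has in their place "T_tool_cam" (4x4, takes a point from camera to tool coordinates, whose origin is the TCP and whose axes are the flange's). Camera axes: x right, y down, z forward; pixel columns grow to the right and rows downward; lengths in m; the calibration is good to about 2 mm. A picture is of the moment at which its call begins: read the wrist's pose just before it.
- hand_in(): hands the job in, once; it reports no verdict.
Trained networks look in the newest picture that a camera, given by its name, has taken for a name from the list of things; names that differ only in an ending like _2 or _b are one class to them, and where a whole thing is asked for, a point or a joint stands for the part that bears it (a point fixed in the world has none). Each returns a list of dicts, best first, with "confidence" (0 to 1); they miss things now and then, are a little off and sometimes report something else, mostly with a low value. They report only what shows in the picture. A call takes as long as a camera call.
- spot_in(camera, target): "at" ([row, column] in pixels, amid what is visible of it).
The state is a dict: "t": time; "q": joint angles; "joint_vel": joint speeds; "effort": joint torques, N m; "tcp_pos": TCP position; "tool_rot": TCP orientation; "force": force on the tool from outside, world axes, zero at the start; "ft_torque": the same for the moment, N m; "opening": opening from 0.0 (shut) to 1.0 (fully open).
Only numpy, scipy, OpenCV 4.12 (cv2) and the standard library are available. Lean on these libraries where they do the work, as an engineer would, in place of code of your own. Each camera call takes 0.05 s, during which the arm holds its last target. There are 200 camera calls.

## Task

Bring the clipped-in culture dish under the camera of the imaging stand: press the square lock button of the dish carriage all the way down with a fingertip, keep it down while you slide the carriage along its rail to the end stop in one go, then let go so that the button springs up and locks the carriage there. Only then press the small round picture button on the pod at the front of the stand's base all the way in, let it come back, and move clear. This is done by pressing and pushing alone: pick nothing up, do not touch the dish or the camera, and leave the things standing round the stand where they are.

Things in the scene. Friction and masses are not known exactly. Their poses are not given: they have to be found in the camera images.
- stand: White dish imaging stand, fixed. Origin on the worktop; own x points away from the robot side, own y along the rail (to the left seen from the robot), z up. Base plate x -115..95, y -210..210 mm, top 16 mm above the worktop. A steel rail runs along y at x = 0. A 275 mm column behind it (x 70, y -115 mm) carries the camera.
- end_stop (a point): Middle of the face of the aluminium end stop block at the right end of the rail (stand's x = 0, y = -178.5 mm, 36 mm above the worktop; block 60 mm wide, its top 56 mm above the worktop), which ends the carriage's travel.
- carriage (a joint): Slide of the dish carriage (flat aluminium plate, top 52 mm above the worktop, lock button at its left end, dish at its right), m: 0 at the rail's left end, grows along the stand's own -y (to the right), 0.140 at the end stop. Starts between 0.02 and 0.06. Locks in a notch every 10 mm (0, 0.010, ... 0.140), both ways, and wherever the button is let go. Unlocked it moves easily, with under 2 N.
- lock (a joint): Travel of the square lock button, m: 0 = up (locked in a notch), 0.010 = all the way down. The carriage is free from about 0.0065 on. A spring pushes it up: about 3 N to start it, 5.5 N all the way down.
- lock_top (a point): Middle of the top of the square black lock button, a ribbed pad 30 x 30 mm on the front left of the carriage, pressed straight down; it travels with carriage and button. Up, it lies 64.5 mm above the worktop, at x = -45 mm, y = 165 mm minus the carriage's travel in the stand's frame. A finger pressing on it carries the carriage along by friction; if it slips it meets the push lug.
- push_lug (a point): Middle of the near face (towards own +y) of an upright aluminium plate fixed on the carriage, 30 mm from the middle of the lock button towards the dish; 44 mm wide along x, 4 mm thick, from 52 to 82 mm above the worktop; this point is 67 mm up. It may be pushed.
- dish: Lidded petri dish, 62 mm across and 13 mm high, held in a white nest by two spring clips on the carriage, 140 mm from the lock button towards own -y. Origin: centre of its underside, 52 mm above the worktop. Not to be touched.
- camera_head: Grey camera with a black ring light (69 mm across) and lens pointing down, over the place where the dish stands at the end stop. Origin: in the stand's frame at x = 0, y = -115 mm, 165 mm above the worktop; it reaches from 146 to 230 mm above the worktop, 35 mm out to every side. Not to be touched.
- pod: Grey control pod, 46 x 70 mm and 16 mm high, held fast on the front left of the stand's base plate (its top 32 mm above the worktop), somewhere along the plate's front edge: x = -88 mm, y between 55 and 120 mm in the stand's frame. Origin: centre of its underside.
- capture (a joint): Travel of the picture button, m: 0 = out, 0.005 = all the way in. It springs back; about 1 N to start it, 4 N all the way in.
- capture_top (a point): Middle of the top of the small round white picture button, 18 mm across in a black collar, on the grey pod at the front of the base, 5 mm from the pod's middle; pressed straight down. Out, it lies 53 mm above the worktop; the collar's top lies 44 mm above the worktop.
- analyser: Tall white analyser, fixed furniture left of the stand, an obstacle to go round in front. Origin under its middle, at x 633, y 57 mm from the robot's base. Its front face lies at x = 460 mm, its right side at y = -145 mm, and it stands 610 mm high with its open lid.
- spare_dish: Loose lidded petri dish, 62 mm across and 13 mm high, standing on the front right of the stand's base plate. Origin: centre of its underside. Leave it where it is.
- dropper: Loose white dropper bottle with a coloured cap, 26 mm across and 71 mm high, standing on the worktop behind the stand. Origin: centre of its underside. Leave it where it is.
- pen: Loose marker pen, 135 mm long, 17 mm thick, lying in front of the stand. Origin: under its middle. Leave it where it is.
- timer: Loose flat bench timer, 60 x 70 x 16 mm, lying behind the stand. Origin: centre of its underside. Leave it where it is.

How it is judged:
On the way, in this order (a step that is already met when the one before it is completed fails the run):
1. the lock button is held down by the fingers while the carriage is still at its start (value of joint lock above 0.0065 m and value of joint carriage below 0.075 m and contact force between the fingers and lock above 0.5 N), for 0.05 s.
2. the carriage is at the end stop with the lock button still held down (value of joint carriage above 0.137 m and value of joint lock above 0.0055 m), for 0.05 s.
3. the lock button is let go and has sprung up, the carriage locked at the end stop (value of joint carriage above 0.137 m and value of joint lock below 0.002 m and contact force between the fingers and lock below 0.2 N), for 0.1 s.
4. the picture button is pressed in, with the carriage locked at the end stop (value of joint carriage above 0.137 m and value of joint lock below 0.002 m and value of joint capture above 0.004 m), for 0.05 s.
At the end, for the whole second after the job is handed in: The carriage stands within 3 mm of the end stop, the lock button is up (less than 2 mm down), the picture button has been pressed and is out again (less than 1.5 mm in) (value of joint carriage above 0.137 m and value of joint lock below 0.002 m and value of joint capture below 0.0015 m); the robot touches nothing.
It fails at once if the lock button is let go on the way, so that the carriage locks short of the end stop (value of joint carriage between 0.082 and 0.132 m and value of joint lock below 0.003 m).
It fails at once if the picture button is pressed before the dish is at the end stop (value of joint capture above 0.003 m and value of joint carriage below 0.137 m).
It fails at once if the dish or the camera is touched (contact force between any of the fingers, the arm and dish above 0.5 N or contact force between any of the fingers, the arm and camera_head above 0.5 N).
It fails at once if a loose thing round the stand is picked up or pushed away by more than 10 mm (distance of any of spare_dish, dropper, pen, timer from where it was at the start of the episode above 0.01 m).
It also fails if it takes over 43 s, if anything falls off the work surface, if the arm or the gripper's body presses on something with over 40 N, if the wrist force passes 120 N, or if a joint passes its speed limit or range.

## Working session

There is one attempt and no reset: what is moved stays moved. The work goes in short steps, Python scripts to look and compute and a tool call to move; the robot and the scene stay as the last step left them, time stands still between calls to the robot, and variables do not carry over. Pictures are saved under pics/ and viewed, about 8 in all and at most 12, crops included, and the job is handed in when it is done.

Besides the shell and the picture viewer there is one more tool, called after "Emit:" as name(argument=value, ...) on one line, values as JSON. move_arm: Moves the arm, as the interface text tells. Its arguments: {"type":"object","properties":{"rows":{"type":"string"},"force":{"type":"number"}},"required":["rows"]}

```bash
mkdir -p pics; cat > h.py <<'E'
import numpy as np, cv2
from plant import get_obs, read_camera, hand_in, spot_in
def world(c,r,col,w=2,T=None):
    z=c["z_map"][int(r)-w:int(r)+w+1,int(col)-w:int(col)+w+1]; z=z[z>0]
    if len(z)==0: return None
    z=np.median(z); p=np.array([(col-c["cx"])/c["fx"]*z,(r-c["cy"])/c["fy"]*z,z])
    return c["R"].T@(p-c["t"])
def save(c,n): cv2.imwrite("pics/"+n,c["color"][:,:,::-1])
E
python3 - <<'E'
from h import *
print({k:np.round(v,3) for k,v in get_obs().items()})
for n in("scene","side"):
    c=read_camera(n); save(c,n+"0.png")
    for k in("lock_top","push_lug","capture_top","pod","dish","spare_dish","pen","end_stop","camera_head","dropper","timer"):
        for d in spot_in(n,k)[:2]:
            print(n,k,round(d["confidence"],2),np.round(d["at"]),np.round(world(c,*d["at"]),3) if world(c,*d["at"]) is not None else None)
E
```

```text
{'t': np.float64(0.0), 'q': array([1.   , 0.314, 0.045, 1.304, 0.   , 1.431]), 'joint_vel': array([-0.001,  0.001,  0.001,  0.   ,  0.001,  0.001]), 'effort': array([ 0.0000e+00, -4.8063e+01,  2.9853e+01,  1.9000e-02, -0.0000e+00,
       -0.0000e+00]), 'tcp_pos': array([0.24 , 0.522, 0.404]), 'tool_rot': array([-3.14 , -0.   ,  2.711]), 'force': array([-0.391,  0.438, -0.757]), 'ft_torque': array([ 0.033,  0.008, -0.056]), 'opening': np.float64(0.998)}
scene lock_top 0.63 [238. 312.] [ 0.438 -0.27   0.066]
scene push_lug 0.71 [216. 315.] [ 0.479 -0.334  0.053]
scene push_lug 0.55 [195. 331.] [ 0.48  -0.403  0.066]
scene capture_top 0.52 [240. 337.] [ 0.391 -0.312  0.053]
scene capture_top 0.38 [196. 340.] [ 0.46  -0.416  0.067]
scene pod 0.88 [240. 334.] [ 0.399 -0.309  0.051]
scene pod 0.4 [202. 260.] [ 0.633 -0.294  0.018]
scene dish 0.73 [198. 334.] [ 0.469 -0.402  0.067]
scene dish 0.2 [205. 370.] [ 0.394 -0.464  0.031]
scene spare_dish 0.96 [204. 369.] [ 0.399 -0.468  0.031]
scene pen 0.84 [260. 353.] [ 0.336 -0.309  0.015]
scene end_stop 0.81 [198. 338.] [ 0.46  -0.407  0.066]
scene camera_head 0.91 [140. 361.] [ 0.465 -0.485  0.223]
scene timer 0.81 [204. 262.] [ 0.623 -0.29   0.019]
side push_lug 0.85 [240. 302.] [ 0.469 -0.348  0.051]
side push_lug 0.4 [205. 362.] [ 0.453 -0.518  0.203]
side capture_top 0.65 [275. 330.] [ 0.401 -0.475  0.029]
side pod 0.69 [254. 275.] [ 0.387 -0.323  0.039]
side dish 0.82 [241. 321.] [ 0.472 -0.403  0.065]
side spare_dish 0.97 [275. 329.] [ 0.398 -0.472  0.029]
side pen 0.77 [274. 259.] [ 0.331 -0.317  0.008]
side pen 0.59 [251. 348.] [ 0.543 -0.443  0.015]
side end_stop 0.61 [253. 343.] [ 0.506 -0.449  0.031]
side camera_head 0.19 [270. 256.] [ 0.336 -0.305  0.014]
side dropper 0.72 [226. 343.] [ 0.631 -0.377  0.034]
side timer 0.5 [224. 315.] [ 0.627 -0.288  0.014]
```

```bash
python3 - <<'E'
import cv2
a=cv2.imread("pics/scene0.png")[90:300,220:430]
b=cv2.imread("pics/side0.png")[150:320,220:400]
a=cv2.resize(a,None,fx=2.8,fy=2.8,interpolation=2)[:588,:400+188]
cv2.imwrite("pics/a.png",a)
E
```

```text
(no output)
```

View pics/a.png

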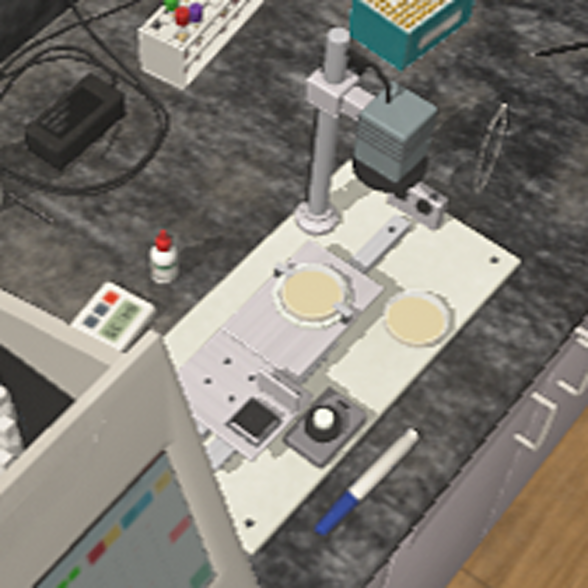

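```bash
cat >> h.py <<'E'
from scipy.spatial.transform import Rotation as Ro
def rows(wps,g=0,o=None):
    "wps: list of (x,y,z,yaw) tool-down poses -> rows from current pose"
    o=o or get_obs(); p=np.array(o["tcp_pos"]); R=Ro.from_euler("xyz",o["tool_rot"])
    out=[]
    for x,y,z,yaw in wps:
        d=R.inv().apply(np.array([x,y,z])-p)/0.03
        v=(R.inv()*Ro.from_euler("xyz",[np.pi,0,yaw])).as_rotvec(degrees=True)/8
        out.append(" ".join(f"{a:.2f}" for a in [*d,*v])+f" {g}")
    return "; ".join(out)
E
python3 - <<'E'
from h import *
c=read_camera("wrist"); print(np.round(c["T_tool_cam"],3))
A=[62,56,50,44,37,29,21,13,5,-3,-11,-19]; r=[.53,.48,.43,.39]+[.37]*8
w=[(b*np.cos(np.radians(a)),b*np.sin(np.radians(a)),.404) for a,b in zip(A,r)]+[(.355,-.18,.404),(.375,-.235,.40),(.39,-.29,.40),(.39,-.29,.40)]
ys=np.linspace(2.711,1.51,14)[1:].tolist()+[1.51]*3
print(rows([(*a,y) for a,y in zip(w,ys)]))
E
```

```text
[[-0.001 -0.947 -0.32   0.082]
 [ 1.    -0.    -0.001  0.001]
 [ 0.001 -0.32   0.947  0.029]
 [ 0.     0.     0.     1.   ]]
-1.02 -1.53 0.02 0.00 0.00 0.66 0; -2.59 -3.38 0.02 0.00 -0.00 1.32 0; -3.79 -5.34 0.02 0.00 -0.00 1.98 0; -4.73 -7.06 0.02 0.00 -0.00 2.65 0; -5.85 -8.31 0.02 0.00 -0.00 3.31 0; -7.30 -9.23 0.02 0.00 -0.00 3.97 0; -8.62 -10.34 0.02 0.00 -0.00 4.63 0; -9.76 -11.63 0.02 0.00 -0.00 5.29 0; -10.71 -13.06 0.02 0.00 -0.00 5.95 0; -11.46 -14.61 0.02 0.00 -0.00 6.62 0; -11.98 -16.25 0.02 0.00 -0.00 7.28 0; -12.27 -17.95 0.02 0.00 -0.00 7.94 0; -13.26 -19.68 0.02 0.00 -0.00 8.60 0; -14.63 -21.07 0.16 0.00 -0.00 8.60 0; -15.85 -22.52 0.15 0.00 -0.00 8.60 0; -15.85 -22.52 0.15 0.00 -0.00 8.60 0
```

```bash
python3 - <<'E'
from h import *
A=[62,56,50,44,37,29,21,13,5,-3,-11,-19]; r=[.53,.48,.43,.39]+[.37]*8
w=[(b*np.cos(np.radians(a)),b*np.sin(np.radians(a)),.404) for a,b in zip(A,r)]+[(.355,-.18,.404),(.375,-.235,.40),(.39,-.29,.40),(.39,-.29,.40)]
ys=np.linspace(2.711,3.08,14)[1:].tolist()+[3.08]*3
print(rows([(*a,y) for a,y in zip(w,ys)]))
E
```

```text
-1.02 -1.53 0.02 0.00 0.00 -0.20 0; -2.59 -3.38 0.02 0.00 0.00 -0.41 0; -3.79 -5.34 0.02 0.00 0.00 -0.61 0; -4.73 -7.06 0.02 0.00 0.00 -0.81 0; -5.85 -8.31 0.02 0.00 0.00 -1.02 0; -7.30 -9.23 0.02 0.00 0.00 -1.22 0; -8.62 -10.34 0.02 0.00 0.00 -1.42 0; -9.76 -11.63 0.02 0.00 0.00 -1.63 0; -10.71 -13.06 0.02 0.00 0.00 -1.83 0; -11.46 -14.61 0.02 0.00 0.00 -2.03 0; -11.98 -16.25 0.02 0.00 0.00 -2.24 0; -12.27 -17.95 0.02 0.00 0.00 -2.44 0; -13.26 -19.68 0.02 0.00 0.00 -2.64 0; -14.63 -21.07 0.16 0.00 0.00 -2.64 0; -15.85 -22.52 0.15 0.00 0.00 -2.64 0; -15.85 -22.52 0.15 0.00 0.00 -2.64 0
```

Emit:
move_arm(rows="-1.0 -1.5 0 0 0 -0.2 0; -2.6 -3.4 0 0 0 -0.4 0; -3.8 -5.3 0 0 0 -0.6 0; -4.7 -7.1 0 0 0 -0.8 0; -5.9 -8.3 0 0 0 -1 0; -7.3 -9.2 0 0 0 -1.2 0; -8.6 -10.3 0 0 0 -1.4 0; -9.8 -11.6 0 0 0 -1.6 0; -10.7 -13.1 0 0 0 -1.8 0; -11.5 -14.6 0 0 0 -2.0 0; -12 -16.2 0 0 0 -2.2 0; -12.3 -18 0 0 0 -2.4 0; -13.3 -19.7 0 0 0 -2.6 0; -14.6 -21.1 0 0 0 -2.6 0; -15.9 -22.5 0 0 0 -2.6 0; -15.9 -22.5 0 0 0 -2.6 0; -15.9 -22.5 0 0 0 -2.6 0")

```text
t: 3.38
tcp_pos: [0.3914, -0.2899, 0.4043]
tool_rot: [3.14, -0.001, 3.073]
force: [-0.5, 1.5, 0.0]
opening: -0.002
```

```bash
cat >> h.py <<'E'
def wrist():
    o=get_obs(); c=read_camera("wrist")
    T=np.eye(4); T[:3,:3]=Ro.from_euler("xyz",o["tool_rot"]).as_matrix(); T[:3,3]=o["tcp_pos"]
    M=np.linalg.inv(T@c["T_tool_cam"]); c["R"]=M[:3,:3]; c["t"]=M[:3,3]; return c,o
E
python3 - <<'E'
from h import *
c,o=wrist(); save(c,"w1.png"); print(o["t"],o["tcp_pos"],o["tool_rot"],o["opening"])
for k in("lock_top","push_lug","capture_top","pod","dish","spare_dish","pen","end_stop","camera_head"):
    for d in spot_in("wrist",k)[:2]:
        print(k,round(d["confidence"],2),np.round(d["at"]),world(c,*d["at"]))
E
```

```text
3.375 [ 0.39138558 -0.2898825   0.40425955] [ 3.14030237e+00 -1.07048403e-03  3.07327674e+00] -0.0021508771278315334
lock_top 0.94 [233. 298.] [ 0.44342387 -0.26653334  0.06573952]
push_lug 0.72 [253. 232.] [ 0.46964353 -0.34861575  0.05362333]
capture_top 0.68 [194. 258.] [ 0.39605679 -0.31027843  0.05477265]
capture_top 0.26 [341. 277.] [ 0.63990829 -0.30465473  0.01790234]
pod 0.89 [190. 253.] [ 0.39180825 -0.31518949  0.05119064]
dish 0.97 [272. 184.] [ 0.48365869 -0.40618699  0.0669824 ]
spare_dish 0.82 [199. 134.] [ 0.39893112 -0.46547515  0.03132128]
pen 0.65 [139. 260.] [ 0.33893591 -0.30477837  0.01663055]
end_stop 0.77 [252. 158.] [ 0.46244941 -0.43938257  0.05379669]
camera_head 0.84 [344.  31.] [ 0.4647791  -0.48210373  0.19704261]
```

View pics/w1.png

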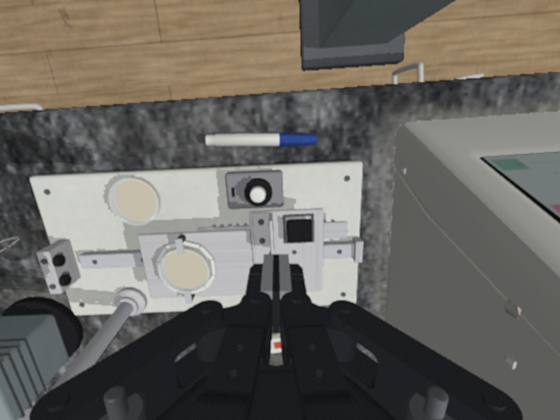

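```bash
python3 - <<'E'
from h import *
o=get_obs(); c,o=wrist()
def at(r,col,z):
    R,t=c["R"],c["t"]; C=-R.T@t; d=R.T@np.array([(col-c["cx"])/c["fx"],(r-c["cy"])/c["fy"],1]); return (C+d*(z-C[2])/d[2])[:2]
a=at(177,33,.016);b=at(162,361,.016); print("front corners",a,b,np.linalg.norm(a-b))
u=(b-a)/np.linalg.norm(b-a); yaw=np.arctan2(-u[0],u[1]); print("yaw",yaw,np.degrees(yaw))
l=c["color"].astype(int).sum(2)[212:248,282:318]; m=(l<150); rr,cc=np.nonzero(m); R0,C0=(rr.min()+rr.max())/2+212,(cc.min()+cc.max())/2+282
print("lock px",np.median(rr)+212,np.median(cc)+282,rr.min()+212,rr.max()+212,cc.min()+282,cc.max()+282,(np.median(rr)))
g=c["color"].astype(int).min(2)[180:208,245:272]; rr,cc=np.nonzero(g>190); print("cap px",rr.mean()+180,cc.mean()+245,len(rr))
cap=at(rr.mean()+180,cc.mean()+245,.053); lk=at(229,299,.0645); di=at(268,186,.065)
Ri=np.array([[np.cos(yaw),-np.sin(yaw)],[np.sin(yaw),np.cos(yaw)]])
O=(a+b)/2-Ri@[-.115,0]
for n,p in(("cap",cap),("lock",lk),("dish",di)): print(n,p,"stand",Ri.T@(p-O))
print("O",O,"endlock",O+Ri@[-.045,.025])
cv2.imwrite("pics/w2.png",cv2.resize(c["color"][150:300,120:370,::-1],None,fx=3.2,fy=3.2,interpolation=2))
E
```

```text
front corners [ 0.36681459 -0.5945267 ] [ 0.37577561 -0.18261923] 0.4120049263038392
yaw -0.02175148741629507 -1.246268427085627
lock px 229.0 299.0 219 240 287 311 17.0
cap px 193.86301369863014 257.7808219178082 146
cap [ 0.39783434 -0.31063201] stand [-0.09016223  0.07849974]
lock [ 0.43988521 -0.26577304] stand [-0.04909699  0.12426269]
dish [ 0.4814335 -0.4045618] stand [-0.00453989 -0.01358957]
O [ 0.4862679  -0.39107419] endlock [ 0.44182228 -0.36510136]
```

View pics/w2.png

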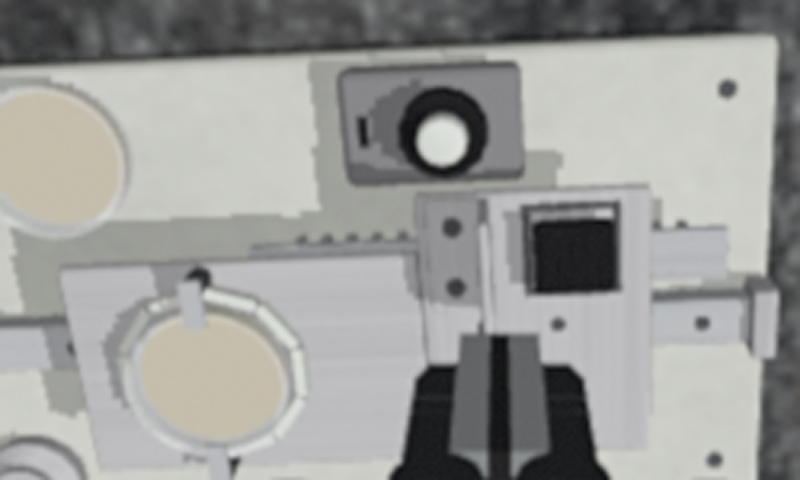

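```bash
python3 - <<'E'
from h import *
print(rows([(.44,-.265,.35,3.12),(.44,-.265,.30,3.12),(.44,-.265,.25,3.12)]))
E
```

```text
-1.55 0.93 1.83 -0.00 0.00 -0.33 0; -1.55 0.93 3.50 -0.00 0.00 -0.33 0; -1.55 0.93 5.16 -0.00 0.00 -0.33 0
```

Emit:
move_arm(rows="-1.55 0.93 0.6 0 0 -0.33 0; -1.55 0.93 1.8 0 0 -0.33 0; -1.55 0.93 3.5 0 0 -0.33 0; -1.55 0.93 4.6 0 0 -0.33 0; -1.55 0.93 5.1 0 0 -0.33 0; -1.55 0.93 5.1 0 0 -0.33 0; -1.55 0.93 5.1 0 0 -0.33 0")

```text
t: 4.8
tcp_pos: [0.4406, -0.2659, 0.2531]
tool_rot: [-3.14, 0.002, 3.12]
force: [0.1, 0.5, 0.5]
opening: -0.003
```

```bash
python3 - <<'E'
from h import *
c,o=wrist(); print(o["tcp_pos"],o["tool_rot"],o["force"])
cv2.imwrite("pics/w3.png",c["color"][:,:,::-1])
E
```

```text
[ 0.44057651 -0.26589753  0.25311544] [-3.14013422e+00  1.97195839e-03  3.11979929e+00] [0.10123436 0.46952305 0.53493189]
```

View pics/w3.png

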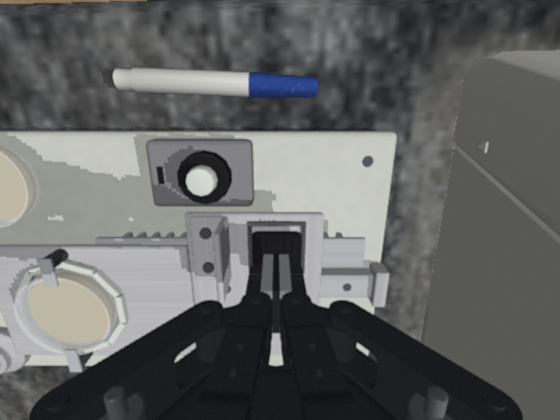

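Emit:
move_arm(rows="0 0 0.3 0 0 0 0; 0 0 0.5 0 0 0 0; 0 0 0.65 0 0 0 0; 0 0 0.75 0 0 0 0; 0 0 0.85 0 0 0 0; 0 0 0.92 0 0 0 0; 0 0 0.92 0 0 0 0")

```text
t: 5.72
tcp_pos: [0.4403, -0.2665, 0.2272]
tool_rot: [-3.137, 0.002, 3.119]
force: [-6.5, 0.4, 24.6]
opening: 0.003
```

Emit:
move_arm(rows="0 -0.15 0.02 0 0 0 0; 0 -0.45 0.02 0 0 0 0; 0 -0.8 0.02 0 0 0 0; 0 -1.2 0.02 0 0 0 0; 0 -1.6 0.02 0 0 0 0; 0 -2 0.02 0 0 0 0; 0 -2.4 0.02 0 0 0 0; 0 -2.8 0.02 0 0 0 0; 0 -3.1 0.02 0 0 0 0; 0 -3.3 0.02 0 0 0 0; 0 -3.4 0.02 0 0 0 0; 0 -3.4 0.02 0 0 0 0")

```text
t: 7.22
tcp_pos: [0.4378, -0.3667, 0.2271]
tool_rot: [3.141, 0.002, 3.12]
force: [-5.2, 9.6, 29.4]
opening: 0.001
```

```bash
python3 - <<'E'
from h import *
c,o=wrist(); print(o["tcp_pos"],o["tool_rot"],o["force"])
cv2.imwrite("pics/w4.png",c["color"][:,:,::-1])
E
```

```text
[ 0.43781081 -0.36670331  0.22711931] [3.14137499e+00 2.20203382e-03 3.12033404e+00] [-5.21415244  9.57649465 29.42469366]
```

View pics/w4.png

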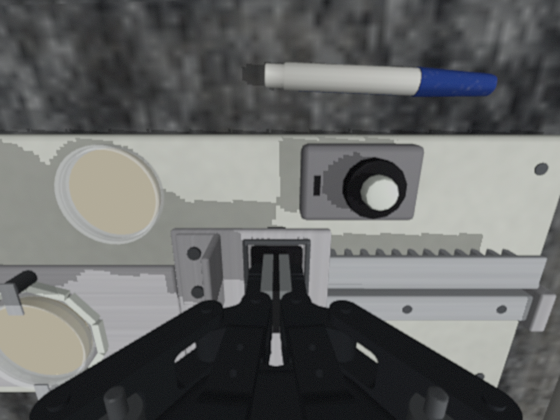

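Emit:
move_arm(rows="0 0 -0.15 0 0 0 0; 0 0 -0.4 0 0 0 0; 0 0 -0.8 0 0 0 0; 0 0 -1.3 0 0 0 0; 0 0 -1.8 0 0 0 0; 0 0 -1.8 0 0 0 0; 0 0 -1.8 0 0 0 0")

```text
t: 8.15
tcp_pos: [0.4377, -0.3673, 0.2773]
tool_rot: [3.141, -0.0, 3.12]
force: [-1.0, -0.3, 0.1]
opening: 0.002
```

```bash
python3 - <<'E'
from h import *
c,o=wrist(); print(o["t"],o["tcp_pos"],o["tool_rot"],o["force"])
for k in("lock_top","capture_top","dish","push_lug"):
    for d in spot_in("wrist",k)[:1]: print(k,d["confidence"],np.round(d["at"]),world(c,*d["at"]))
r,q=[int(v) for v in spot_in("wrist","capture_top")[0]["at"]]
g=c["color"].astype(int).min(2)[r-25:r+25,q-25:q+25]; rr,cc=np.nonzero(g>190); print("cap",rr.mean()+r-25,cc.mean()+q-25,len(rr),world(c,rr.mean()+r-25,cc.mean()+q-25))
print(rows([(.398,-.3105,.255,3.12)]))
save(c,"w5.png")
E
```

```text
8.15 [ 0.43767038 -0.36730148  0.2773435 ] [ 3.14149215e+00 -7.53976851e-05  3.11982307e+00] [-0.95636588 -0.31963852  0.1469928 ]
lock_top 0.63 [236. 278.] [ 0.43664351 -0.36570062  0.06568085]
capture_top 0.94 [174. 358.] [ 0.39656278 -0.31068464  0.05450236]
dish 0.61 [291.  88.] [ 0.47664631 -0.50426346  0.06677035]
push_lug 0.96 [266. 154.] [ 0.46437582 -0.45989902  0.05374214]
cap 172.4335260115607 361.4971098265896 173 [ 0.39580283 -0.30827354  0.05458984]
1.36 1.86 0.73 0.01 -0.00 -0.00 0
```

View pics/w5.png

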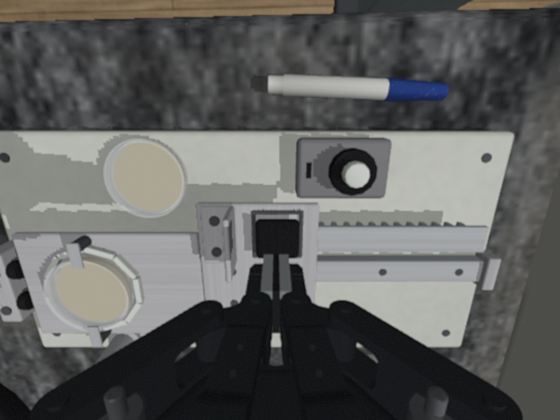

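Emit:
move_arm(rows="0.4 0.6 0 0 0 0 0; 1.1 1.5 0 0 0 0 0; 1.4 1.88 0.2 0 0 0 0; 1.4 1.88 0.7 0 0 0 0; 1.4 1.88 1.2 0 0 0 0; 1.4 1.88 1.5 0 0 0 0; 1.4 1.88 1.65 0 0 0 0; 1.4 1.88 1.75 0 0 0 0; 1.4 1.88 1.85 0 0 0 0; 1.4 1.88 1.92 0 0 0 0; 1.4 1.88 1.92 0 0 0 0")

```text
t: 9.82
tcp_pos: [0.3969, -0.31, 0.2213]
tool_rot: [-3.141, 0.0, 3.12]
force: [-3.8, 2.5, 11.8]
opening: -0.003
```

Emit:
move_arm(rows="0 0 0.04 0 0 0 0; 0 0 0.04 0 0 0 0; 0 0 -0.2 0 0 0 0; 0 0 -0.8 0 0 0 0; 0 0 -1.8 0 0 0 0; 0 0 -3 0 0 0 0; 0 0 -4.5 0 0 0 0; 0 0 -5.5 0 0 0 0; 0 0 -6 0 0 0 0; 0 0 -6 0 0 0 0; 0 0 -6 0 0 0 0")

```text
t: 11.2
tcp_pos: [0.3968, -0.3098, 0.3984]
tool_rot: [3.14, -0.001, 3.12]
force: [-0.1, -0.4, -0.0]
opening: -0.001
```

```bash
python3 - <<'E'
from h import *
c,o=wrist(); print(o["t"],o["tcp_pos"],o["force"])
for k in("lock_top","capture_top","dish","spare_dish","pen"):
    for d in spot_in("wrist",k)[:1]: print(k,d["confidence"],np.round(d["at"]),world(c,*d["at"]))
save(c,"w6.png")
E
```

```text
11.2 [ 0.39678203 -0.30981848  0.39840648] [-0.07854269 -0.40440231 -0.00641782]
lock_top 0.83 [230. 225.] [ 0.43874777 -0.36676458  0.06582908]
capture_top 0.56 [191. 277.] [ 0.39802727 -0.30752935  0.05487684]
dish 0.8 [262. 109.] [ 0.47572037 -0.50566652  0.06720773]
spare_dish 0.6 [193. 148.] [ 0.40345225 -0.46367402  0.03086548]
pen 0.79 [134. 281.] [ 0.33939023 -0.30115644  0.01688557]
```

View pics/w6.png

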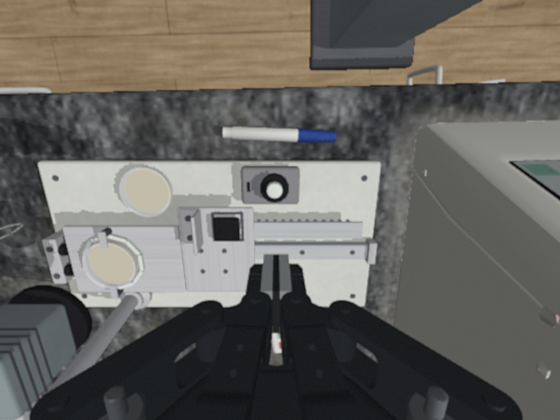

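The picture shows the carriage at the end stop (col ~62), the lock button up (230, 225), the picture button out (191, 277), and the loose things in place. I'm handing in.

```bash
python3 -c "
from plant import hand_in; print(hand_in())"
```

```text
the job is handed in; nothing more can be done
None
```

The dish is under the camera with the carriage locked at the end stop. The picture button was then pressed and came back, and I handed the job in at about 11 s. I got no verdict, so the result rests on my own checks.

- **Lock button:** I pressed it to the bottom (about 25 N), held it down for one 100 mm slide, and felt about 10 N against the end stop. I then let it spring up.
- **Picture button:** the force rose to about 12 N with the fingertip about 4.7 mm in. I pushed slightly further before lifting clear.
- **Last picture:** the carriage is against the end stop and the lock button top is at 65.8 mm, so it is up. The picture button top is at 54.9 mm, so it is out.
- **Loose things:** the spare dish and pen measure within 5 mm of where they were. I did not re-measure the dropper and timer, but the arm never went near them.
- **Disagreements:** measured heights ran about 1–2 mm above the given ones throughout. My stand position from the base plate corners was 2–4 mm off along its x, so I used the directly measured button positions instead. No check failed.

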